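Roll the shaft blank into the V-block and butt it on the end stop

ROBOT

A 7-joint arm with a two-finger parallel gripper is mounted at the origin on a cart in front of the work surface, level with it; the furniture and walls round the work are solid. World frame = base frame: x ahead of the robot, y to its left, z up, the work surface at z = 0. Lengths are in m, angles in rad, forces in N, time in s.
With the tool pointing down it reaches from about 0.425 to 0.875 m from the base axis. Payload 9.9 kg.
Tool frame: the origin (TCP) lies midway between the tips of the shut fingers; the grasp point (between the pads) lies 19 mm behind it; y points along the fingers, z is the direction in which the jaws open and shut, and the axes are right-handed (so a half turn about y gives the same grasp; the last joint's range is limited). The gripper opens to 85 mm and grips with 20 to 120 N. Pads are 22 mm wide; open, the fingers measure 114 mm over their backs; the gripper's body (76 mm by 85 mm) begins 54 mm behind the grasp point. The pads swing forward as they close: fully open they stand 13 mm farther back than shut.
Start: joints at [-1.42, 0.576, 0.025, 1.437, -0.015, 1.129, -0.057], TCP at [0.157, 0.656, 0.231] pointing down, gripper open.
Joint ranges: [-2.76, 2.76], [-0.34, 2.15], [-1.52, 1.57], [0.19, 2.46], [-1.09, 4.23], [0.17, 1.99], [-2.82, 2.82]. Speed limits (rad/s): [2.22, 2.22, 3.01, 3.01, 3.14, 3.14, 3.14].

INTERFACE

Orientations are given as [roll, pitch, yaw] about the fixed x, y, z axes, in that order (R = Rz(yaw) Ry(pitch) Rx(roll)).
In Python, from bench import readout, viewer, r gives the robot as it stands. The module is installed in compiled form; this text tells all that it offers.
- The arm moves only by the shell command python3 -m crank 'ROWS'. ROWS is JSON, one flat list of numbers, 7 for each row, row after row: the shift along the tool's x, y, z in cm, then the turn, a rotation vector about the tool's x, y, z in units of 5 degrees (1.0 is 5 degrees), then the gripper's target within -1 to 1 (fully open at 1, half-way at 0, shut at -1). In form: [x, y, z, wx, wy, wz, claw, x, y, z, wx, wy, wz, claw, ...]. A call has exactly 8 rows; each row shifts and turns the commanded pose from where the row before left it, along the tool's axes as they then stand; what a row does not reach is not made up. A row lasts 1/8 s, in which the tool goes at most 62.5 mm and 10.7 degrees, less where a joint would pass 70% of its speed; a pose out of reach is approached as far as the arm can. A call with a gripper value outside its range is refused whole. The fingers move at their own pace and stop on an object; the grip force is fixed at half the most. Time passes only in rows, so rows that do not move let the fingers close, or fill a call up. It gives the time, the measured TCP pose, the force and the opening at its end, in the units of the state.
- readout.state(): the state, without advancing time (a new reading comes with each control period).
- viewer.grab_frame(name): name is "scene" or "top" or "wrist"; returns a dict with "frame" (480x640x3 uint8, red, green, blue), "fovy" (degrees; the focal length in pixels is half the picture's height over the tangent of half this angle, whatever the lens; pixels are square), "cx", "cy" (the principal point, pixels), "k1" (the pictures are not rectified: a ray, as slopes to the right and down, at radius r is drawn at 1 + k1 r^2 times it, then the intrinsics apply), "pose" (4x4, takes a point from camera to world coordinates). Camera axes: x right, y down, z forward; pixel columns grow to the right and rows downward; lengths in m; the calibration is good to about 2 mm. A picture is of the moment at which its call begins. There is no depth.
- r.job_done(): hands the job in, once; it reports no verdict.
The state is a dict: "time": time; "joints": joint angles; "joint_vel": joint speeds; "tau": joint torques, N m; "eef_pos": TCP position; "tcp_rot": TCP orientation; "ft_force": force on the tool from outside, world axes, zero at the start; "torque": the same for the moment, N m; "finger_gap": finger opening in m.
Only numpy, scipy, OpenCV 4.12 (cv2) and the standard library are available. Lean on these libraries where they do the work, as an engineer would, in place of code of your own. Each camera call takes 0.05 s, during which the arm holds its last target. There are 200 camera calls.

TASK

Without gripping or lifting it, push the aluminium shaft blank by its side with the fingertips so that it rolls along the bench, up the low ramp and drops into the groove of the V-block. Then push it endways, by its free right-hand end, until it lies right up against the block's end stop, still fully down in the groove. Leave everything else on the bench where it is.

Things in the scene. Friction and masses are not known exactly. Their poses are not given: they have to be found in the camera images.
- shaft_blank: plain solid aluminium round bar, 40 mm diameter, 160 mm long, 0.38 to 0.72 kg, on the bench between robot and V-block, its centre 110 to 145 mm before the groove line, up to 0.3 rad askew, its left end about 15 to 40 mm short of the end stop along the groove. Origin at its centre (20 mm above the bench); its y axis runs along the bar; x and z turn as it rolls. It rolls easily.
- v_block: low dark steel V-block fixed to the bench, 120 (x) by 145 mm (y), ramp side towards the robot (-x). Origin at bench height under the groove's lowest line; y runs along the groove, towards the robot's left; z up. Groove: y = -80 to 65 mm, bottom 2 mm above the bench, both faces 30 degrees to level; the far face climbs to 26 mm at x = 43 mm. Seated bar: centre at x = 0, z = 25 mm.
- ramp_crest (a point): top of the ramp on the block's near side, 12 mm above the bench, 18 mm to -x of the groove's lowest line at block y = 0; axes as the block's. The ramp rises from the bench 42 mm nearer the robot (block x = -60 mm). The bar rolls up it and drops into the groove.
- end_stop (a point): inner face of the end stop, at the seated bar's centre height (25 mm) above the groove line (block y = 65 mm); axes as the block's. The stop is a plain upright steel plate, 46 mm high, 10 mm thick, block x = -21 to 57 mm, at the groove's left (+y) end; the right end is open. The bar against it has its centre at block y = -15 mm and its right end 15 mm proud of the block.
- lining_pad_0: bystander: brake lining pad, 40 x 61 x 14 mm, lying just beyond the end stop; origin centre of underside
- bearing_b: bystander: bearing, 45 mm diameter, 14 mm high, lying left of the bar; origin centre of underside
- spring_a: bystander: coil spring standing on end, 39 mm diameter, 68 mm high, right of the bar; origin centre of underside
- parallel_0: bystander: flat steel parallel bar, 110 x 26 x 12 mm, lying at the right front; origin centre of underside, x along it
- paint_marker: bystander: marker pen, 121 x 13 x 13 mm, lying at the left front; origin centre of underside, x along it
- bolt_0: bystander: bolt, 54 x 18 x 16 mm, lying near the front edge at the left; origin centre of underside, x along it
Things that resemble listed ones, but are neither listed nor needed, are in the scene too. Of the things like the shaft_blank, leave any that is orange; of the rest the larger one is meant.

How it is judged:
By the outcome, as a careful person would: the job done as asked, in the order asked, and still so for the second after the job is handed in, with the robot touching nothing.
It also fails if it takes over 54 s, if anything falls off the work surface, if the arm or the gripper's body presses on something with over 40 N, if the wrist force passes 120 N, or if a joint passes its speed limit or range.

## Working session

There is one attempt and no reset: what is moved stays moved. The work goes in short steps, Python scripts to look and compute and a shell command to move; the robot and the scene stay as the last step left them, time stands still between calls to the robot, and variables do not carry over. Pictures are saved under pics/ and viewed, about 8 in all and at most 12, crops included, and the job is handed in when it is done.

```bash
mkdir -p pics; python3 - <<'E'
from bench import readout, viewer
import cv2,numpy as np
s=readout.state()
print({k:np.round(v,3).tolist() for k,v in s.items()})
for n in("top","scene"):
    f=viewer.grab_frame(n); cv2.imwrite(f"pics/{n}1.png",f["frame"][:,:,::-1]); np.save(f"pics/{n}1.npy",f,allow_pickle=True)
    print(n,f["fovy"],f["cx"],f["cy"],f["k1"],np.round(f["pose"],4).tolist())
E
```

```text
{'time': 0.0, 'joints': [-1.42, 0.577, 0.025, 1.438, -0.015, 1.129, -0.057], 'joint_vel': [0.0, 0.0, -0.0, 0.001, 0.001, -0.001, -0.002], 'tau': [0.0, -76.576, 2.25, -28.598, 0.015, 0.012, 0.0], 'eef_pos': [0.157, 0.656, 0.23], 'tcp_rot': [-1.572, -0.0, -0.235], 'ft_force': [0.686, -0.222, -0.687], 'torque': [0.048, -0.022, 0.016], 'finger_gap': 0.086}
top 53.21494626771344 324.4929998909557 241.687743341918 0.02284088910614119 [[-0.0278, -0.9924, 0.1199, 0.4007], [-0.9992, 0.0309, 0.0241, -0.0325], [-0.0276, -0.1192, -0.9925, 1.0645], [0.0, 0.0, 0.0, 1.0]]
scene 51.57700956209355 315.19152762100595 242.96996650573743 -0.10272048349435162 [[0.4803, -0.3863, 0.7875, -0.385], [-0.877, -0.2285, 0.4228, -0.5138], [0.0166, -0.8936, -0.4485, 0.5524], [0.0, 0.0, 0.0, 1.0]]
```

View pics/top1.png

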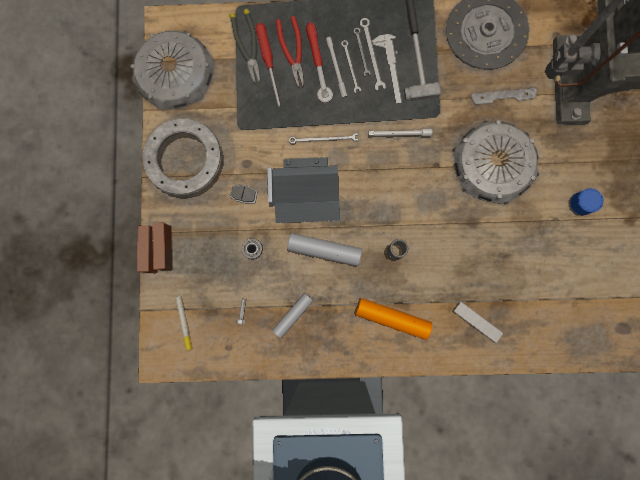

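View pics/scene1.png

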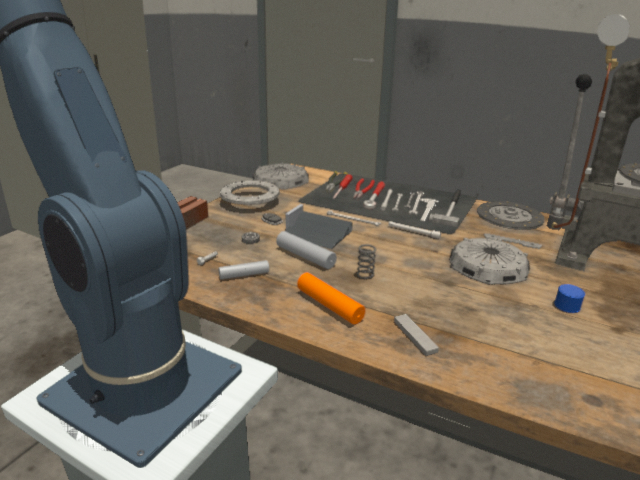

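The top view shows the bar at about (325,250), the block at (305,190) with its stop plate at (270,187), the spring at (397,250), the bearing at (252,249), and the pad at (243,194). The decoys are the orange bar and the small grey bar. I'll zoom in to get corner pixels.

```bash
cat > h.py <<'E'
import numpy as np,cv2
def load(n): return np.load(f"pics/{n}.npy",allow_pickle=True).item()
def K(f):
    F=240/np.tan(np.radians(f["fovy"]/2)); return F
def pix2w(f,uv,z):
    F=K(f); d=(np.array(uv,float)-[f["cx"],f["cy"]])/F; u=d.copy()
    for _ in range(10): u=d/(1+f["k1"]*(u**2).sum(-1,keepdims=True))
    P=f["pose"]; r=np.c_[u,np.ones(len(u))]@P[:3,:3].T; o=P[:3,3]
    return o+r*((z-o[2])/r[:,2])[:,None]
def w2pix(f,X):
    P=f["pose"]; c=(np.array(X,float)-P[:3,3])@P[:3,:3]; u=c[:,:2]/c[:,2:]
    return u*(1+f["k1"]*(u**2).sum(-1,keepdims=True))*K(f)+[f["cx"],f["cy"]]
E
python3 - <<'E'
from h import *
f=load("top1"); im=f["frame"][:,:,::-1]
c=cv2.resize(im[145:275,228:418],None,fx=4.2,fy=4.2,interpolation=cv2.INTER_CUBIC); cv2.imwrite("pics/crop1.png",c)
hsv=cv2.cvtColor(np.ascontiguousarray(im),cv2.COLOR_BGR2HSV)
m=((hsv[...,1]<50)).astype(np.uint8)*255
m[:150]=0;m[300:]=0
m=cv2.morphologyEx(m,cv2.MORPH_OPEN,np.ones((3,3)))
for k in cv2.findContours(m,0,2)[0]:
    a=cv2.contourArea(k)
    if a>120:
        r=cv2.minAreaRect(k);b=cv2.boxPoints(r)
        print(a,np.round(r[0],1),np.round(r[1],1),np.round(b,1).tolist(),np.round(pix2w(f,b,0.02)[:,:2],3).tolist())
E
```

```text
306.0 [ 45.1 282.7] [33.  18.8] [[34.900001525878906, 266.70001220703125], [53.70000076293945, 265.79998779296875], [55.29999923706055, 298.70001220703125], [36.599998474121094, 299.6000061035156]] [[0.491, 0.632], [0.492, 0.591], [0.42, 0.584], [0.419, 0.625]]
1523.0 [105.5 277. ] [44. 65.] [[73.0, 255.0], [138.0, 255.0], [138.0, 299.0], [73.0, 299.0]] [[0.515, 0.549], [0.51, 0.405], [0.414, 0.403], [0.418, 0.545]]
192.5 [222.6 261.9] [29.1 16.6] [[206.0, 263.20001220703125], [213.0, 248.1999969482422], [239.3000030517578, 260.6000061035156], [232.3000030517578, 275.6000061035156]] [[0.487, 0.255], [0.52, 0.239], [0.491, 0.181], [0.459, 0.196]]
307.0 [252.  248.5] [19. 20.] [[242.0, 239.0], [262.0, 239.0], [262.0, 258.0], [242.0, 258.0]] [[0.539, 0.175], [0.537, 0.13], [0.495, 0.131], [0.496, 0.175]]
1266.0 [324.1 249.2] [74.  18.5] [[286.0, 250.1999969482422], [290.0, 232.10000610351562], [362.20001220703125, 248.1999969482422], [358.20001220703125, 266.29998779296875]] [[0.511, 0.078], [0.551, 0.068], [0.51, -0.089], [0.471, -0.079]]
373.5 [243.5 193.6] [26.  17.5] [[228.800003051
[... 212 characters left out ...]
3.9 74. ] [[265.3999938964844, 159.60000610351562], [339.29998779296875, 156.0], [342.3999938964844, 219.8000030517578], [268.5, 223.39999389648438]] [[0.717, 0.12], [0.719, -0.046], [0.574, -0.048], [0.571, 0.116]]
3133.5 [495.  176.5] [53. 84.] [[453.0, 150.0], [537.0, 150.0], [537.0, 203.0], [453.0, 203.0]] [[0.723, -0.299], [0.716, -0.482], [0.597, -0.473], [0.604, -0.292]]
1644.5 [182. 173.] [46. 78.] [[143.0, 150.0], [221.0, 150.0], [221.0, 196.0], [143.0, 196.0]] [[0.749, 0.398], [0.743, 0.221], [0.637, 0.221], [0.642, 0.396]]
12651.5 [ 70.5 205.5] [111. 141.] [[-0.0, 150.0], [141.0, 150.0], [141.0, 261.0], [0.0, 261.0]] [[0.759, 0.722], [0.749, 0.402], [0.497, 0.398], [0.506, 0.709]]
```

View pics/crop1.png

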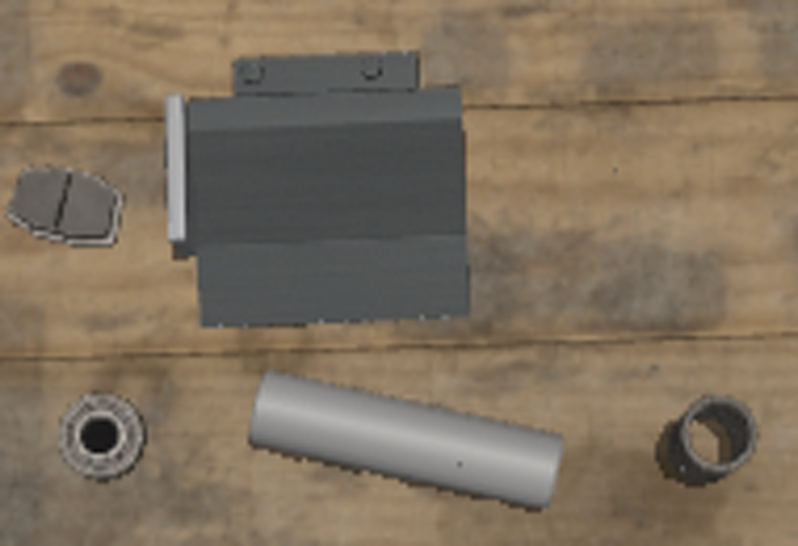

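The crop shows the ramp foot corners at about (202,327) and (470,316), and the crest from (197,245) to (467,234). The far edge runs from (190,98) to (461,87), and the stop's inner top edge is at about x=184. Next I convert these to world points.

```bash
python3 - <<'E'
from h import *
f=load("top1")
def g(c,z): 
    p=pix2w(f,np.array(c)/4.2+[228-.4,145-.4],z); print(np.round(p[:,:2],4).tolist(),"yaw",np.round(np.arctan2(-(p[0,0]-p[-1,0])*-1*-1,(p[0,1]-p[-1,1])),3)); return p
print("foot");foot=g([(202,327),(470,316)],0)
print("crest");cr=g([(197,245),(467,234)],.012)
print("far");far=g([(190,98),(461,87)],.026)
print("stop inner top");st=g([(188,240),(184,96)],.046)
th=np.arctan2(-(foot[0,0]-foot[1,0]),foot[0,1]-foot[1,1]);print("th",th)
ex=np.array([np.cos(th),np.sin(th)]);ey=np.array([-np.sin(th),np.cos(th)])
for n,p in(("foot",foot),("crest",cr),("far",far),("stop",st)): print(n,"along x",np.round(p[:,:2]@ex,4),"along y",np.round(p[:,:2]@ey,4))
print("bar")
b=np.array([[286.,250.2],[290,232.1],[362.2,248.2],[358.2,266.3]])+.0
e1,e2=(b[0]+b[1])/2,(b[2]+b[3])/2
p=pix2w(f,[e1,e2],.022)[:,:2];print(p,np.linalg.norm(p[0]-p[1]),p.mean(0),"yaw",np.arctan2(-(p[0]-p[1])[0],(p[0]-p[1])[1]))
print(p@ex,p@ey)
E
```

```text
foot
[[0.5764, 0.1022], [0.5777, -0.0418]] yaw 0.009
crest
[[0.6188, 0.1026], [0.6199, -0.0415]] yaw 0.008
far
[[0.6953, 0.1033], [0.6962, -0.0407]] yaw 0.006
stop inner top
[[0.6145, 0.1029], [0.6908, 0.1038]] yaw 1.583
th 0.009187795106890722
foot along x [0.5773 0.5773] along y [ 0.0969 -0.0471]
crest along x [0.6197 0.6195] along y [ 0.0969 -0.0472]
far along x [0.6962 0.6958] along y [ 0.0969 -0.0471]
stop along x [0.6154 0.6918] along y [0.0972 0.0974]
bar
[[ 0.53031684  0.07292983]
 [ 0.49006271 -0.08405155]] 0.16206032572653276 [ 0.51018978 -0.00556086] yaw -0.2510175846586893
[0.53096451 0.48926979] [ 0.06805438 -0.08855054]
```

```bash
python3 -m crank '[0,0,0,0,-1.4,0,1, 0,0,0,0,-1.4,0,1, 3.5,0,-3.7,0,0,0,1, 3.5,0,-3.7,0,0,0,1, 3.5,0,-3.7,0,0,0,1, 3.5,0,-3.7,0,0,0,1, 3.5,0,-3.7,0,0,0,1, 3.5,0,-3.7,0,0,0,1]'
```

```text
time: 1.1
eef_pos: [0.3701, 0.435, 0.2311]
tcp_rot: [-1.571, 0.0, 0.01]
ft_force: [-0.1, -0.5, 0.8]
finger_gap: 0.0855
```

```bash
python3 -m crank '[1,1,-5.5,0,0,0,1, 1,1,-5.5,0,0,0,1, 1,1,-5.5,0,0,0,1, 1,1,-5.5,0,0,0,1, 1,1,-5.5,0,0,0,1, 1,1,-5.5,0,0,0,1, 1,1,-5.5,0,0,0,1, 0.5,1,-5.5,0,0,0,1]'
python3 - <<'E'
from bench import viewer
from h import *
f=viewer.grab_frame("wrist"); cv2.imwrite("pics/w1.png",f["frame"][:,:,::-1]); np.save("pics/w1.npy",f,allow_pickle=True)
E
```

```text
time: 2.1
eef_pos: [0.4486, -0.0045, 0.151]
tcp_rot: [-1.571, -0.0, 0.01]
ft_force: [1.0, 0.7, 0.6]
finger_gap: 0.0852
```

View pics/w1.png

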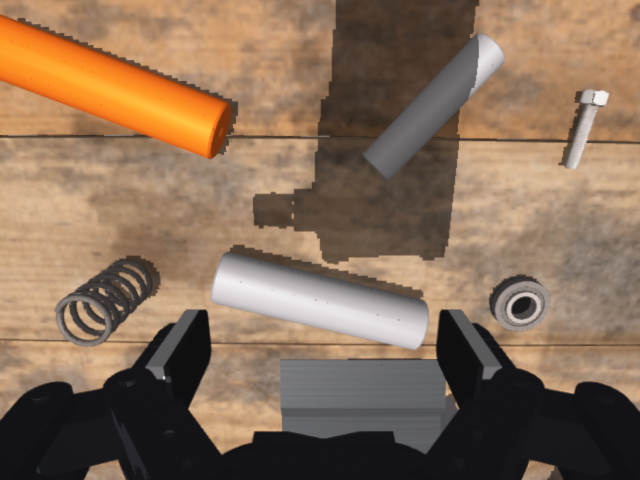

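The wrist view has image up as -x. The bar runs from (222,278) to (418,325), the orange bar's corner is at (220,155), the small bar's corner is at (375,165), and the fingertips are at (190,320) and (460,320). Now I check bar position and clearance for the descent.

```bash
python3 - <<'E'
from h import *
f=load("w1")
print(np.round(pix2w(f,[[221,278],[420,325],[212,158],[233,105],[386,179],[362,157]],.02)[:,:2],3).tolist())
print(np.round(pix2w(f,[[281,360],[443,360]],.0)[:,:2],4).tolist(), np.round(pix2w(f,[[60,318],[148,258]],.03)[:,:2],3).tolist())
print("tips",np.round(w2pix(f,[[.4486,.040,.164],[.4486,-.048,.164]]),0).tolist(),f["pose"][:3,3])
E
```

```text
[[0.493, -0.082], [0.531, 0.073], [0.403, -0.082], [0.368, -0.065], [0.416, 0.039], [0.401, 0.021]]
[[0.5787, -0.0402], [0.5774, 0.1015]] [[0.523, -0.205], [0.473, -0.131]]
tips [[442.0, 326.0], [207.0, 324.0]] [ 0.37304581 -0.00527122  0.29382874]
```

```bash
python3 -m crank '[0,2.5,0,0,0,0,1, 0,2.5,0,0,0,0,1, 0,2.5,0,0,0,0,1, 0,2.5,0,0,0,0,1, 0,2.2,0,0,0,0,1, 0,1.5,0,0,0,0,1, 0,0.7,0,0,0,0,1, 0,0.4,0,0,0,0,1]'
```

```text
time: 3.15
eef_pos: [0.4483, -0.0027, 0.0031]
tcp_rot: [-1.571, 0.0, 0.01]
ft_force: [0.2, -0.1, 1.2]
finger_gap: 0.0851
```

```bash
cat > look.py <<'E'
import sys
from bench import viewer
from h import *
n,c=sys.argv[1:3]
f=viewer.grab_frame(c); cv2.imwrite(f"pics/{n}.png",f["frame"][:,:,::-1]); np.save(f"pics/{n}.npy",f,allow_pickle=True)
E
python3 -m crank '[0.8,0,0,0,0,0,1, 0.6,0,0,0,0,0,1, 0.4,0,0,0,0,0,1, 0.4,0,0,0,0,0,1, 0.4,0,0,0,0,0,1, 0.4,0,0,0,0,0,1, 0.4,0,0,0,0,0,1, 0.4,0,0,0,0,0,1]'; python3 look.py w2 wrist
```

```text
time: 4.15
eef_pos: [0.4866, -0.0024, 0.0033]
tcp_rot: [-1.571, 0.0, 0.01]
ft_force: [-0.9, -0.6, 0.1]
finger_gap: 0.0855
```

View pics/w2.png

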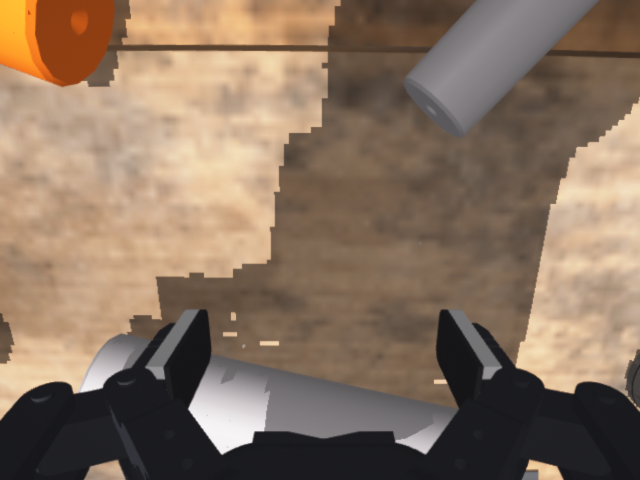

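The wrist view shows the bar still askew, from about (100,365) to beyond (450,410), at or just ahead of the right finger. The fingers hide the rest, so I'll use the top view.

```bash
python3 look.py t2 top; python3 - <<'E'
from h import *
im=load("t2")["frame"][:,:,::-1]
s=load("scene1")
a=cv2.resize(im[145:285,228:418],None,fx=4,fy=4); cv2.imwrite("pics/t2c.png",a)
E
```

```text
(no output)
```

View pics/t2c.png

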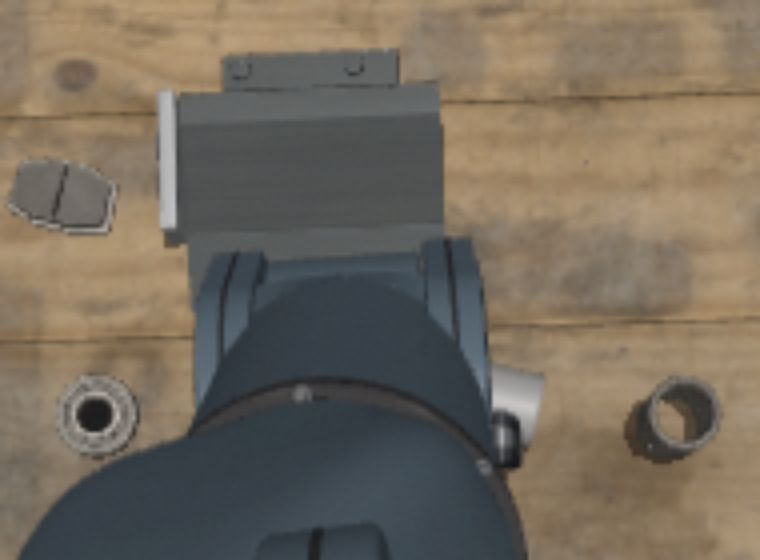

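The top crop shows the right end of the bar at about (541,410), with the arm hiding the rest. I'll work out the yaw from the bar's near edge in the wrist picture.

```bash
python3 - <<'E'
from h import *
f=load("t2");print(pix2w(f,[[228+541/4,145+410/4]],.022))
f=load("w2");p=pix2w(f,[[215,353],[440,405]],.025)[:,:2];d=p[1]-p[0];print(p,np.arctan2(-d[0],d[1]))
E
```

```text
[[ 0.51121049 -0.0914824   0.022     ]]
[[ 0.4931364  -0.04122083]
 [ 0.51513369  0.04186966]] -0.2588018635575666
```

The bar rolled without yawing (still -0.25) and drifted about 8 mm right. I'll recentre the fingers on it and push its lagging right end. The ramp foot should hold the left end and square it up.

```bash
python3 -m crank '[-0.5,0,-0.3,0,0,0,1, 0,0,-1.8,0,0,0,1, 0.5,0,0,0,0,0,1, 0.5,0,0,0,0,0,1, 0.5,0,0,0,0,0,1, 0.5,0,0,0,0,0,1, 0.5,0,0,0,0,0,1, 0.5,0,0,0,0,0,1]'; python3 -m crank '[0.4,0,0,0,0,0,1, 0.4,0,0,0,0,0,1, 0.4,0,0,0,0,0,1, 0.4,0,0,0,0,0,1, 0.2,0,0,0,0,0,1, 0.2,0,0,0,0,0,1, 0.2,0,0,0,0,0,1, 0.2,0,0,0,0,0,1]';python3 look.py t3 top;python3 look.py w3 wrist; python3 - <<'E'
from h import *
a=cv2.resize(load("t3")["frame"][145:270,228:418,::-1],None,fx=4,fy=4)[:480]
cv2.imwrite("pics/t3c.png",np.vstack([cv2.resize(a,(600,380)),cv2.resize(load("w3")["frame"][300:,:,::-1],(600,169))]))
E
```

```text
time: 5.25
eef_pos: [0.5113, -0.0231, 0.0032]
tcp_rot: [-1.571, 0.001, 0.01]
ft_force: [-1.6, -0.8, 0.9]
finger_gap: 0.0857
time: 6.25
eef_pos: [0.5356, -0.023, 0.0033]
tcp_rot: [-1.571, 0.0, 0.01]
ft_force: [-3.3, 0.1, 1.7]
finger_gap: 0.085
```

View pics/t3c.png

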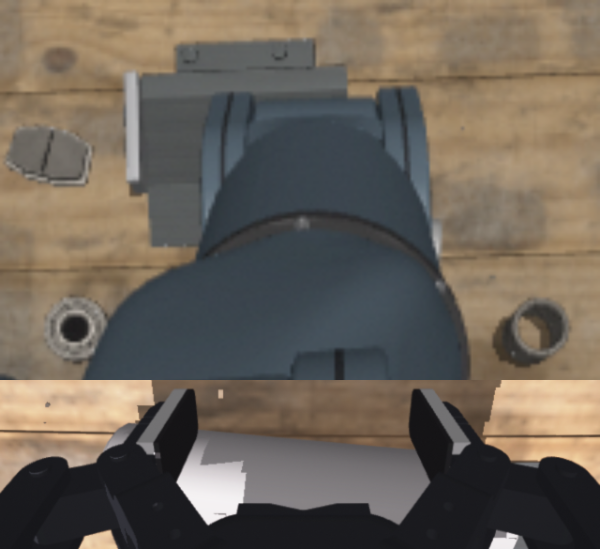

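The near edge of the bar now runs from about (219,353) to (437,375), much flatter, so it is squaring up. I'll continue and compute the pose.

```bash
python3 - <<'E'
from h import *
f=load("t3");print(pix2w(f,[[367.4,222.3]],.022))
f=load("w3");p=pix2w(f,[[219,353],[437,375]],.03)[:,:2];d=p[1]-p[0];print(p,np.arctan2(-d[0],d[1]))
E
```

```text
[[ 0.56657565 -0.10265942  0.022     ]]
[[ 0.53917034 -0.05880079]
 [ 0.54738924  0.01708336]] -0.10788796580057032
```

```bash
python3 -m crank '[0.4,0,0,0,0,0,1, 0.4,-0.1,0,0,0,0,1, 0.4,0,0,0,0,0,1, 0.4,-0.1,0,0,0,0,1, 0.4,0,0,0,0,0,1, 0.4,-0.1,0,0,0,0,1, 0.4,-0.1,0,0,0,0,1, 0.3,-0.1,0,0,0,0,1]'; python3 look.py w4 wrist; python3 look.py s4 scene; python3 - <<'E'
from h import *
a=cv2.resize(load("s4")["frame"][180:320,200:420,::-1],None,fx=3,fy=3)
cv2.imwrite("pics/s4c.png",np.vstack([a[:420],cv2.resize(load("w4")["frame"][300:,:,::-1],(660,180))]))
E
```

```text
time: 7.35
eef_pos: [0.5647, -0.0225, 0.008]
tcp_rot: [-1.571, 0.004, 0.01]
ft_force: [-7.7, 0.7, 3.9]
finger_gap: 0.0855
```

View pics/s4c.png

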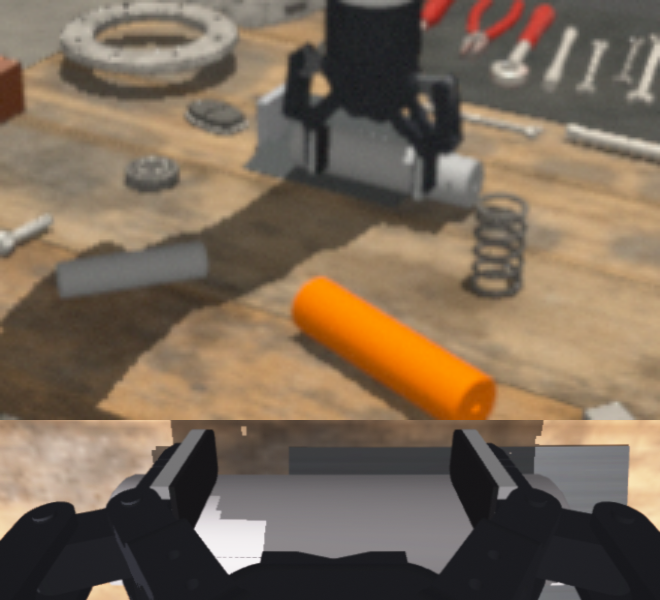

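The bar now lies square on both fingers, on the ramp, with its near edge parallel to the ramp foot in the wrist view. I'll push it over the crest.

```bash
python3 -m crank '[0.4,0,0,0,0,0,1, 0.4,-0.1,0,0,0,0,1, 0.4,0,0,0,0,0,1, 0.4,-0.1,0,0,0,0,1, 0.4,0,0,0,0,0,1, 0.4,0,0,0,0,0,1, 0.4,0,0,0,0,0,1, 0.3,0,0,0,0,0,1]'; python3 -m crank '[0.2,0,0,0,0,0,1, 0.2,0,0,0,0,0,1, 0,0,0,0,0,0,1, 0,0,0,0,0,0,1, 0,0,0,0,0,0,1, 0,0,0,0,0,0,1, 0,0,0,0,0,0,1, 0,0,0,0,0,0,1]'; python3 look.py w5 wrist; python3 look.py s5 scene; python3 - <<'E'
from h import *
a=cv2.resize(load("s5")["frame"][190:280,240:380,::-1],None,fx=4.7,fy=4.7)
cv2.imwrite("pics/s5c.png",np.vstack([a[:400,:658],cv2.resize(load("w5")["frame"][300:,:,::-1],(658,180))]))
E
```

```text
time: 8.45
eef_pos: [0.5982, -0.0223, 0.0103]
tcp_rot: [-1.571, -0.001, 0.01]
ft_force: [0.2, -0.5, 0.1]
finger_gap: 0.0854
time: 9.45
eef_pos: [0.6015, -0.0223, 0.0103]
tcp_rot: [-1.571, 0.0, 0.009]
ft_force: [-1.0, -0.2, 0.3]
finger_gap: 0.0853
```

View pics/s5c.png

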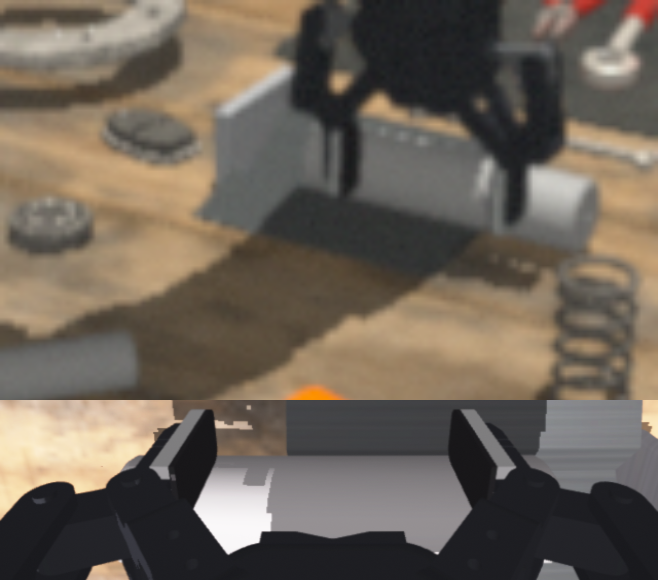

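The push force has dropped to about zero. The bar looks down in the groove, with its near edge beyond the crest and parallel to it. Next I retreat, lift, shut the fingers, and go round to the right end.

```bash
python3 -m crank '[-1,0,0,0,0,0,1, -1,0,0,0,0,0,1, 0,-3,0,0,0,0,1, 0,-3,0,0,0,0,1, 0,-3,-2,0,0,0,-1, 1.5,-2,-3.5,0,0,0,-1, 2.2,0,-3.5,0,0,0,-1, 2,0,-3.5,0,0,0,-1]'; python3 look.py t6 top; python3 look.py w6 wrist; python3 - <<'E'
from h import *
a=cv2.resize(load("t6")["frame"][145:275,228:418,::-1],(658,450))
cv2.imwrite("pics/t6c.png",np.vstack([a[:330],cv2.resize(load("w6")["frame"][120:,:,::-1],(480,270)).copy() if 0 else cv2.copyMakeBorder(cv2.resize(load("w6")["frame"][120:,:,::-1],(480,270)),0,0,0,178,0)]))
E
```

```text
time: 10.55
eef_pos: [0.6397, -0.1479, 0.1208]
tcp_rot: [-1.571, -0.0, 0.01]
ft_force: [1.0, 0.3, -0.3]
finger_gap: 0.0122
```

View pics/t6c.png

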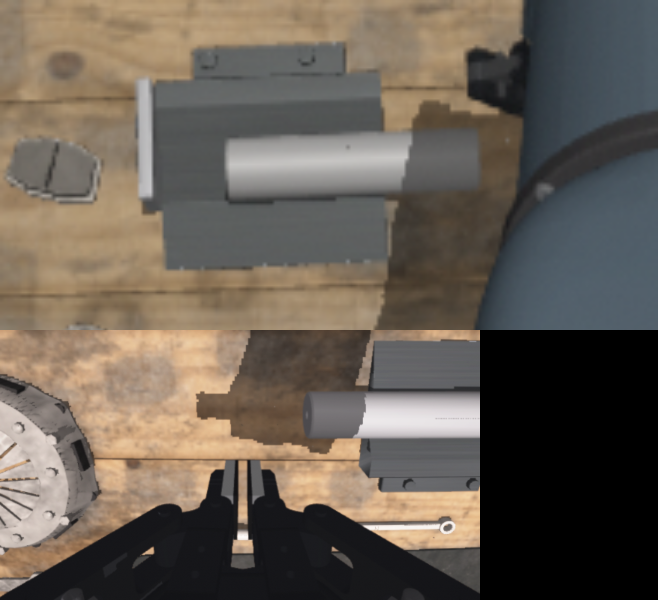

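The bar lies seated and parallel to the groove, with ends at (226,168) and (479,160) in the top part of the picture. About 45 mm is left to the stop.

```bash
python3 - <<'E'
from h import *
f=load("t6");s=658/190
p=pix2w(f,np.array([[226,168.],[479,160]])/s+[227.6,144.6],.027)[:,:2];print(p,p.mean(0),p@[-.009,1],np.linalg.norm(p[0]-p[1]))
E
```

```text
[[ 0.6363918   0.05963215]
 [ 0.63608066 -0.10173894]] [ 0.63623623 -0.02105339] [ 0.05390463 -0.10746367] 0.1613713962568707
```

```bash
python3 -m crank '[-0.3,0,0,0,0,0,-1, 0,0,0,0,0,0,-1, 0,2,0,0,0,0,-1, 0,2.5,0,0,0,0,-1, 0,2.5,0,0,0,0,-1, 0,2,0,0,0,0,-1, 0,1,0,0,0,0,-1, 0,0.4,0,0,0,0,-1]'; python3 -m crank '[0,0,0.5,0,0,0,-1, 0,0,0.5,0,0,0,-1, 0,0,0.5,0,0,0,-1, 0,0,0.4,0,0,0,-1, 0,0,0.4,0,0,0,-1, 0,0,0.4,0,0,0,-1, 0,0,0.4,0,0,0,-1, 0,0,0.4,0,0,0,-1]'; python3 look.py t7 top; python3 look.py s7 scene; python3 - <<'E'
from h import *
a=cv2.resize(load("t7")["frame"][145:225,228:418,::-1],None,fx=3.4,fy=3.4,interpolation=cv2.INTER_CUBIC)
b=cv2.resize(load("s7")["frame"][190:280,240:380,::-1],(423,272))
cv2.imwrite("pics/t7c.png",np.vstack([a,cv2.copyMakeBorder(b,0,0,0,a.shape[1]-423,0)]))
E
```

```text
time: 11.65
eef_pos: [0.6366, -0.1463, 0.0161]
tcp_rot: [-1.571, 0.0, 0.01]
ft_force: [0.8, -0.4, -0.1]
finger_gap: 0.0001
time: 12.65
eef_pos: [0.6364, -0.1126, 0.0163]
tcp_rot: [-1.572, -0.0, 0.009]
ft_force: [0.7, -3.3, 0.8]
finger_gap: -0.0001
```

View pics/t7c.png

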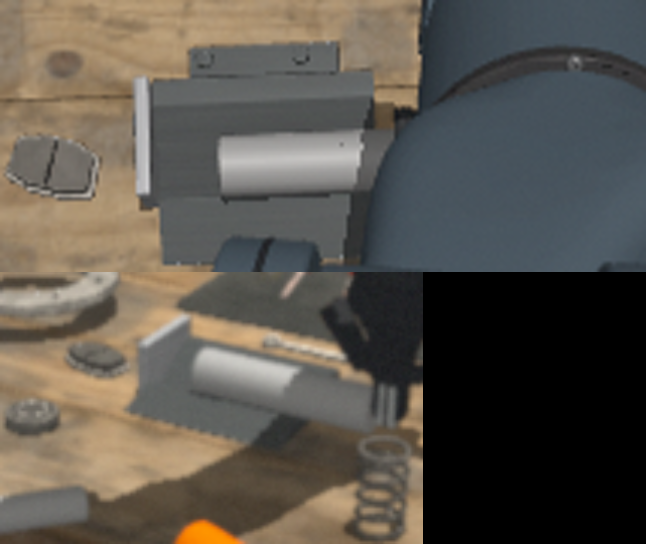

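The fingers are in contact at about 3 N and the bar is sliding. About 41 mm remains.

```bash
python3 -m crank '[0,0,0.4,0,0,0,-1, 0,0,0.5,0,0,0,-1, 0,0,0.5,0,0,0,-1, 0,0,0.5,0,0,0,-1, 0,0,0.5,0,0,0,-1, 0,0,0.5,0,0,0,-1, 0,0,0.4,0,0,0,-1, 0,0,0.2,0,0,0,-1]'; python3 -m crank '[0,0,0.1,0,0,0,-1, 0,0,0.1,0,0,0,-1, 0,0,0.1,0,0,0,-1, 0,0,0,0,0,0,-1, 0,0,0,0,0,0,-1, 0,0,0,0,0,0,-1, 0,0,0,0,0,0,-1, 0,0,0,0,0,0,-1]'; python3 -c "
from look import *" t8 top; python3 -m crank '[0,0,0.1,0,0,0,-1, 0,0,0.1,0,0,0,-1, 0,0,0.1,0,0,0,-1, 0,0,0,0,0,0,-1, 0,0,0,0,0,0,-1, 0,0,0,0,0,0,-1, 0,0,0,0,0,0,-1, 0,0,0,0,0,0,-1]'
```

```text
time: 13.75
eef_pos: [0.6361, -0.0766, 0.0163]
tcp_rot: [-1.571, -0.0, 0.01]
ft_force: [-0.6, -4.0, 0.9]
finger_gap: 0.0
time: 14.75
eef_pos: [0.636, -0.0739, 0.0163]
tcp_rot: [-1.571, 0.0, 0.01]
ft_force: [-0.7, -1.6, 1.7]
finger_gap: -0.0002
time: 15.8
eef_pos: [0.636, -0.0708, 0.0163]
tcp_rot: [-1.571, -0.0, 0.01]
ft_force: [-0.4, -2.0, 2.6]
finger_gap: 0.0003
```

```bash
for i in 1; do python3 -m crank '[0,0,0.1,0,0,0,-1, 0,0,0,0,0,0,-1, 0,0,0.1,0,0,0,-1, 0,0,0,0,0,0,-1, 0,0,0,0,0,0,-1, 0,0,0,0,0,0,-1, 0,0,0,0,0,0,-1, 0,0,0,0,0,0,-1]'; done; python3 look.py s9 scene;  python3 look.py t9 top; python3 - <<'E'
from h import *
a=cv2.resize(load("t9")["frame"][145:225,228:418,::-1],None,fx=3.4,fy=3.4,interpolation=cv2.INTER_CUBIC)
b=cv2.resize(load("s9")["frame"][190:280,240:380,::-1],(423,272))
cv2.imwrite("pics/t9c.png",np.vstack([a,cv2.copyMakeBorder(b,0,0,0,a.shape[1]-423,0)]))
E
```

```text
time: 16.8
eef_pos: [0.636, -0.0695, 0.0163]
tcp_rot: [-1.571, -0.0, 0.009]
ft_force: [-1.6, -5.2, 2.5]
finger_gap: 0.0001
```

View pics/t9c.png

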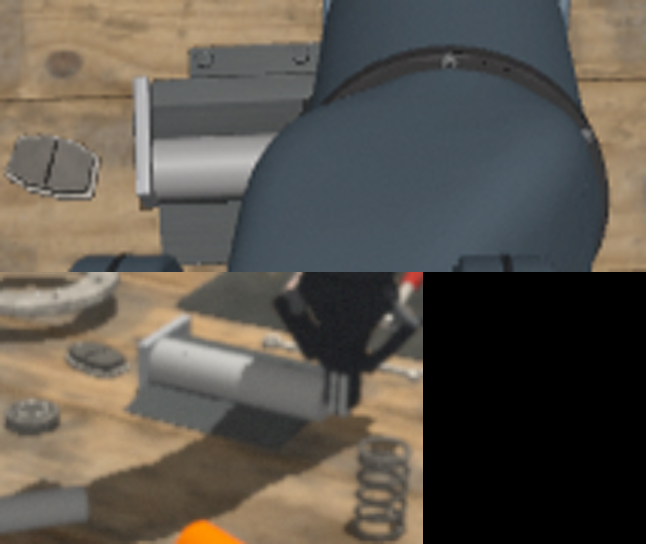

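The bar's left end meets the stop plate at about (152,168). The TCP lagged the last command (1.3 of 2 mm) and the force rose, so I'll press a little more to confirm.

```bash
python3 -m crank '[0,0,0.1,0,0,0,-1, 0,0,0,0,0,0,-1, 0,0,0,0,0,0,-1, 0,0,0.1,0,0,0,-1, 0,0,0,0,0,0,-1, 0,0,0,0,0,0,-1, 0,0,0,0,0,0,-1, 0,0,0,0,0,0,-1]'
```

```text
time: 17.9
eef_pos: [0.636, -0.0695, 0.0163]
tcp_rot: [-1.573, -0.0, 0.008]
ft_force: [1.2, -9.9, 0.9]
finger_gap: 0.0
```

That's a firm stop: no TCP advance and 10 N. Now I withdraw endways, lift, and move clear.

```bash
python3 -m crank '[0,0,-0.5,0,0,0,-1, 0,0,-1.5,0,0,0,-1, 0,0,-2.5,0,0,0,-1, 0,-3,-2,0,0,0,-1, 0,-4,0,0,0,0,-1, 0,-4,0,0,0,0,-1, 0,-3,-4,0,0,0,-1, 0,0,-5,0,0,0,-1]'; python3 -m crank '[0,0,-4,0,0,0,-1, 0,0,-3,0,0,0,-1, 0,0,0,0,0,0,-1, 0,0,0,0,0,0,-1, 0,0,0,0,0,0,-1, 0,0,0,0,0,0,-1, 0,0,0,0,0,0,-1, 0,0,0,0,0,0,-1]'; python3 look.py s10 scene;  python3 look.py t10 top; python3 - <<'E'
from h import *
t=load("t10")["frame"][:,:,::-1]
a=cv2.resize(t[145:225,228:418],None,fx=4.2,fy=4.2,interpolation=cv2.INTER_CUBIC)
b=cv2.resize(load("s10")["frame"][190:280,240:380,::-1],(350,225)); c=cv2.resize(t[140:370,130:530],(391,225))
w=np.hstack([b,c]);cv2.imwrite("pics/t10c.png",np.vstack([a,cv2.copyMakeBorder(w,0,0,0,a.shape[1]-741,0)]))
E
```

```text
time: 18.9
eef_pos: [0.6393, -0.2222, 0.1595]
tcp_rot: [-1.571, -0.005, 0.012]
ft_force: [0.8, -0.7, -0.8]
finger_gap: -0.0002
time: 19.9
eef_pos: [0.6382, -0.2917, 0.1564]
tcp_rot: [-1.571, -0.0, 0.01]
ft_force: [0.5, -0.1, 0.9]
finger_gap: -0.0001
```

The picture limit is reached, so I'll check numerically: the bar's extent along its axis, the gap at the stop, and whether any bystander moved.

```bash
python3 - <<'E'
from h import *
A=load("top1");B=load("t10");g=cv2.cvtColor(B["frame"],cv2.COLOR_RGB2GRAY)
# brightness profile along predicted bar top line
th=.009;O=np.array([.6367,.0379])
ey=np.array([-np.sin(th),np.cos(th)]);ex=np.array([np.cos(th),np.sin(th)])
def prof(pts): 
    p=w2pix(B,pts).astype(np.float32); return cv2.remap(g,p[None,:,0],p[None,:,1],1)[0]
t=np.arange(-.110,.082,.002)
v=prof(np.c_[O+t[:,None]*ey,np.full(len(t),.045)]);print("along",[(int(round(a*1000)),int(b)) for a,b in zip(t,v) if a<-.08 or a>.05])
for y in(-.07,-.015,.05):
    x=np.arange(-.04,.042,.003);print("across",y,list(zip((x*1000).round().astype(int).tolist(),prof(np.c_[O+y*ey+x[:,None]*ex,np.full(len(x),.025)]).tolist())))
d=cv2.absdiff(cv2.cvtColor(A["frame"],cv2.COLOR_RGB2GRAY),g)
for n,(u,w) in dict(pad=(243,194),bearing=(252,249),spring=(397,250),parallel=(478,322),marker=(184,323),bolt=(241,312),orange=(393,318),small=(293,315)).items():
    r=slice(w-22,w+22),slice(u-22,u+22)
    a=cv2.cvtColor(A["frame"],cv2.COLOR_RGB2GRAY)[r].astype(np.float32);b=g[r].astype(np.float32)
    print(n,int((d[r]>40).sum()),np.round(cv2.phaseCorrelate(a,b)[0],2))
E
```

```text
along [(-110, 143), (-108, 142), (-106, 141), (-104, 142), (-102, 145), (-100, 146), (-98, 143), (-96, 141), (-94, 147), (-92, 178), (-90, 194), (-88, 194), (-86, 194), (-84, 194), (-82, 195), (50, 192), (52, 191), (54, 190), (56, 191), (58, 191), (60, 191), (62, 191), (64, 169), (66, 130), (68, 195), (70, 196), (72, 190), (74, 179), (76, 120), (78, 124), (80, 132)]
across -0.07 [(-40, 99), (-37, 99), (-34, 100), (-31, 102), (-28, 101), (-25, 99), (-22, 72), (-19, 102), (-16, 129), (-13, 146), (-10, 157), (-7, 166), (-4, 177), (-1, 191), (2, 199), (5, 193), (8, 180), (11, 168), (14, 158), (17, 146), (20, 115), (23, 87), (26, 86), (29, 88), (32, 88), (35, 87), (38, 88), (41, 93)]
across -0.015 [(-40, 98), (-37, 99), (-34, 99), (-31, 99), (-28, 99), (-25, 97), (-22, 74), (-19, 97), (-16, 126), (-13, 144), (-10, 155), (-7, 164), (-4, 176), (-1, 189), (2, 197), (5, 193), (8, 181), (11, 169), (14, 161), (17, 148), (20, 117), (23, 84), (26, 84), (29, 85), (32, 86), (35, 88), (38, 87), (41, 94)]
across 0.05 [(-40, 97), (-37, 98), (-34, 99), (-31, 99), (-28, 98), (-25, 88), (-22, 62), (-19, 94), (-16, 121), (-13, 140), (-10, 151), (-7, 161), (-4, 173), (-1, 187), (2, 197), (5, 190), (8, 181), (11, 171), (14, 162), (17, 147), (20, 105), (23, 86), (26, 86), (29, 88), (32, 90), (35, 89), (38, 88), (41, 92)]
pad 0 [0.47 0.51]
bearing 0 [0.48 0.51]
spring 861 [-0.2   0.21]
parallel 694 [4.98 0.71]
marker 0 [0.55 0.46]
bolt 0 [0.52 0.5 ]
orange 631 [1.03 1.13]
small 0 [0.52 0.53]
```

```bash
python3 - <<'E'
from h import *
from bench import r,readout
A,B=(cv2.cvtColor(load(n)["frame"],cv2.COLOR_RGB2GRAY) for n in("scene1","s10"))
for n,(u,w) in dict(spring=(366,262),orange=(330,298),parallel=(416,333)).items():
    R=slice(w-20,w+20),slice(u-22,u+22);print(n,int((cv2.absdiff(A,B)[R]>40).sum()))
print(readout.state()["time"]); r.job_done()
E
```

```text
spring 406
orange 619
parallel 0
20.0
the job is handed in; nothing more can be done
```

The job is handed in. The spring and orange regions differ from the first picture, so I'll use the saved frames to see whether that is the arm's shadow or real movement.

```bash
python3 - <<'E'
from h import *
for a,b in(("scene1","s7"),("scene1","s9"),("scene1","s10")):
    A,B=load(a)["frame"],load(b)["frame"]
    o=[]
    for F in(A,B):
        h=cv2.cvtColor(F,cv2.COLOR_RGB2HSV);m=cv2.inRange(h,(5,200,60),(20,255,255));M=cv2.moments(m,True);o.append((M["m00"],round(M["m10"]/M["m00"],1),round(M["m01"]/M["m00"],1)))
    g=[cv2.cvtColor(F,cv2.COLOR_RGB2GRAY) for F in(A,B)]
    e=cv2.matchTemplate(cv2.Canny(g[1][225:300,330:400],40,120),cv2.Canny(g[0][240:285,350:382],40,120),cv2.TM_CCOEFF_NORMED)
    _,v,_,l=cv2.minMaxLoc(e);print(b,"orange",o,"spring match",round(v,2),"shift",(l[0]-20,l[1]-15),"diff",int((cv2.absdiff(*g)[240:285,350:382]>40).sum()))
E
```

```text
s7 orange [(1428.0, 331.0, 297.9), (1438.0, 331.0, 297.8)] spring match 0.6 shift (0, 0) diff 311
s9 orange [(1428.0, 331.0, 297.9), (1425.0, 331.2, 298.0)] spring match 0.72 shift (0, 0) diff 111
s10 orange [(1428.0, 331.0, 297.9), (1416.0, 331.7, 298.3)] spring match 0.55 shift (0, 0) diff 346
```

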